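# Sort the casting rings onto their crucible formers

### The arm

A 7-joint arm with a two-finger parallel gripper is mounted at the origin on a cart in front of the work surface, level with it; the furniture and walls round the work are solid. World frame = base frame: x ahead of the robot, y to its left, z up, the work surface at z = 0. Lengths are in m, angles in rad, forces in N, time in s.
With the tool pointing down it reaches from about 0.425 to 0.95 m from the base axis. Payload 4.7 kg.
Tool frame: the origin (TCP) lies at the centre of the arm's flange, where the gripper is bolted on; the fingertips stand 173 mm ahead of it and the grasp point (between the pads) lies 155 mm ahead of it; z points along the fingers, y is the line along which they close (so a half turn about z gives the same grasp; the last joint's range is limited). The gripper opens to 85 mm and grips with 20 to 120 N. Pads are 22 mm wide; open, the fingers measure 114 mm over their backs; the gripper's body (76 mm by 85 mm) begins 54 mm behind the grasp point. The pads swing forward as they close: fully open they stand 13 mm farther back than shut.
Start: joints at [-1.335, 0.469, -0.049, 1.532, 0.024, 1.141, -0.082], TCP at [0.177, 0.651, 0.405] pointing down, gripper open.
Joint ranges: [-2.59, 2.59], [-0.33, 1.99], [-1.39, 1.29], [0.1, 2.45], [-1.04, 4.18], [0.21, 1.99], [-2.66, 2.66]. Speed limits (rad/s): [2.57, 2.57, 3.14, 3.14, 3.14, 3.14, 3.14].

### API

Orientations are given as [roll, pitch, yaw] about the fixed x, y, z axes, in that order (R = Rz(yaw) Ry(pitch) Rx(roll)).
In Python, from rig import manip gives the robot as it stands.
- The arm moves only by the shell command python3 -m creep 'ROWS' [OPENING] [FORCE]. ROWS is JSON, one flat list of numbers, 4 for each row, row after row: the shift along the tool's x, y, z in cm, then the turn about the tool's z in rad. In form: [tx, ty, tz, spin, tx, ty, tz, spin, ...]. A call has 1 to 5 rows; each row is the pose to reach, as a shift and turn from the pose commanded when the call began, along the tool's axes at that moment; what a row does not reach only later rows make up. A row lasts 1/10 s, in which the tool goes at most 50 mm and 8.59 degrees, less where a joint would pass 70% of its speed; a pose out of reach is approached as far as the arm can. A call with a gripper value outside its range is refused whole. OPENING is the finger opening in cm, from 0 to 8.54, set as the call begins (- or left out, the last holds). The fingers move at their own pace and stop on an object; FORCE is the grip in N (left out, the last holds). Time passes only in rows, so rows that repeat a pose let the fingers close. It gives the time, the measured TCP pose, the force, the opening and the grip force at its end, in the units of the state.
- manip.get_obs(): the state, without advancing time (a new reading comes with each control period).
- manip.get_image(name): name is "scene" or "top"; returns the picture (480x640x3 uint8, red, green, blue); there is no depth.
- manip.camera_info(name): a dict with "fx", "fy", "cx", "cy" (pixels), "eye" and "rotation" of the camera in the world. Camera axes: x right, y up, looking along -z (the intrinsics and any distortion apply to the point x, -y, -z); pixel columns grow to the right and rows downward; lengths in m; the calibration is good to about 2 mm. A picture is of the moment at which its call begins. camera_info takes no time and is no camera call.
- manip.finish_job(): hands the job in; it is judged then, once.
The state is a dict: "time_s": time; "joints": joint angles; "qd": joint speeds; "joint_efforts": joint torques, N m; "tool_pos": TCP position; "eef_rot": TCP orientation; "wrist_force": force on the tool from outside, world axes, zero at the start; "ft_torque": the same for the moment, N m; "grip_width": finger opening in m; "grasp_force": force on a finger pad.
Only numpy, scipy, OpenCV 4.12 (cv2) and the standard library are available. Lean on these libraries where they do the work, as an engineer would, in place of code of your own. Each camera call takes 0.05 s, during which the arm holds its last target. There are 200 camera calls.

### The job

The four steel casting rings came back from cleaning mixed up, and the wax patterns on the four rubber crucible formers are ready for investing. Sort the rings by size: put each one over the pattern on the former that it fits, lowered, not dropped, until it sits flat and fully home on the former's rim, and never bring a ring down on or against a wax pattern. Leave the mixing bowl and the little bottle where they stand.

Things in the scene. Friction and masses are not known exactly. Their poses are not given: they have to be found in the camera images.
- ring_small: The smallest of four plain steel casting rings, an open tube standing upright: 36 mm outer and 31 mm inner diameter, 42 mm high, about 70 g, loose. Origin: centre of its lower edge; z up along the tube. Both ends are alike.
- ring_medium: The second smallest of four plain steel casting rings, an open tube standing upright: 45 mm outer and 40 mm inner diameter, 46 mm high, about 100 g, loose. Origin: centre of its lower edge; z up along the tube. Both ends are alike.
- ring_large: The second largest of four plain steel casting rings, an open tube standing upright: 54 mm outer and 49 mm inner diameter, 50 mm high, about 140 g, loose. Origin: centre of its lower edge; z up along the tube. Both ends are alike.
- ring_giant: The largest of four plain steel casting rings, an open tube standing upright: 64 mm outer and 59 mm inner diameter, 55 mm high, about 180 g, loose. Origin: centre of its lower edge; z up along the tube. Both ends are alike.
- former_small: Smallest of four dark grey rubber crucible formers, fixed (z: mm above bench): flange 48 mm wide, its flat rim at z 8; collar 25 wide to z 11; guiding cone, 6 wide at z 28, ends at z 31; on it green wax, a single crown, to z 41 and 5 mm off axis. Fits the ring of 31 mm bore (it sits on the rim, 3 mm play round the collar). Origin: axis at bench top, z up.
- former_medium: Second smallest of four dark grey rubber crucible formers, fixed (z: mm above bench): flange 57 mm wide, its flat rim at z 8; collar 34 wide to z 11; guiding cone, 15 wide at z 28, ends at z 31; on it green wax, two crowns side by side, to z 45 and 9 mm off axis. Fits the ring of 40 mm bore (it sits on the rim, 3 mm play round the collar). Origin: axis at bench top, z up.
- former_large: Second largest of four dark grey rubber crucible formers, fixed (z: mm above bench): flange 66 mm wide, its flat rim at z 8; collar 43 wide to z 11; guiding cone, 24 wide at z 28, ends at z 31; on it green wax, a straight bridge of three crowns, to z 49 and 12 mm off axis. Fits the ring of 49 mm bore (it sits on the rim, 3 mm play round the collar). Origin: axis at bench top, z up.
- former_giant: Largest of four dark grey rubber crucible formers, fixed (z: mm above bench): flange 76 mm wide, its flat rim at z 8; collar 53 wide to z 11; guiding cone, 34 wide at z 28, ends at z 31; on it green wax, a curved bridge of five crowns, to z 54 and 16 mm off axis. Fits the ring of 59 mm bore (it sits on the rim, 3 mm play round the collar). Origin: axis at bench top, z up.
- bowl: Green mixing bowl, 105 mm across, 55 mm high, standing empty and loose. Origin: centre of its underside. Leave it alone.
- bottle: Small bottle of pink liquid with a tall black cap, 31 mm wide, 79 mm high, loose. Origin: centre of its underside. Leave it alone. 
There are look-alikes about, which are no part of the job. Leave any red or yellow look-alike of the ring_small alone.

How it is judged:
By the outcome, as a careful person would: the job done as asked, in the order asked, and still so for the second after the job is handed in, with the robot touching nothing.
It also fails if it takes over 106 s, if anything falls off the work surface, if the arm or the gripper's body presses on something with over 40 N, if the wrist force passes 120 N, or if a joint passes its speed limit or range.

## Working session

There is one attempt and no reset: what is moved stays moved. The work goes in short steps, Python scripts to look and compute and a shell command to move; the robot and the scene stay as the last step left them, time stands still between calls to the robot, and variables do not carry over. Pictures are saved under pics/ and viewed, at most 14 in all, crops included, and the job is handed in when it is done.

```bash
mkdir -p pics
python3 - <<'E'
from rig import manip
import cv2
o=manip.get_obs();print({k:o[k] for k in("time_s","tool_pos","eef_rot","grip_width","joints")})
for n in("scene","top"):
    print(n,manip.camera_info(n)); cv2.imwrite(f"pics/{n}0.png",manip.get_image(n)[:,:,::-1])
E
```

```text
{'time_s': 0.0, 'tool_pos': array([0.1765594 , 0.65126064, 0.40364007]), 'eef_rot': array([-3.13961056e+00,  7.22873045e-05,  2.87688028e+00]), 'grip_width': 0.08503667430418689, 'joints': array([-1.33490972,  0.46948955, -0.0486109 ,  1.53366707,  0.02410824,
        1.14100549, -0.08227457])}
scene {'fx': 501.0144750265062, 'fy': 501.0144750265062, 'cx': 318.93957035981384, 'cy': 238.57149725668918, 'eye': array([ 0.0341333 , -0.71597031,  0.75328351]), 'rotation': array([ 0.88491079, -0.00295003, -0.62672875])}
top {'fx': 489.1628090719427, 'fy': 489.1628090719427, 'cx': 327.8240223891659, 'cy': 233.82601026305727, 'eye': array([0.43249465, 0.00473309, 1.38972876]), 'rotation': array([ 0.09697707, -0.00196023, -1.58548603])}
```

View pics/top0.png

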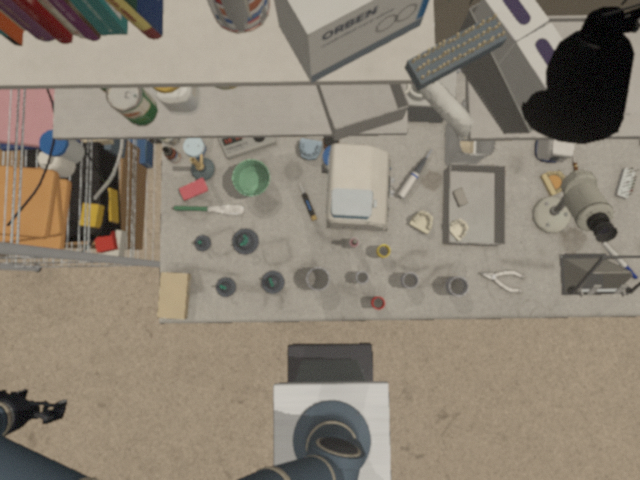

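View pics/scene0.png

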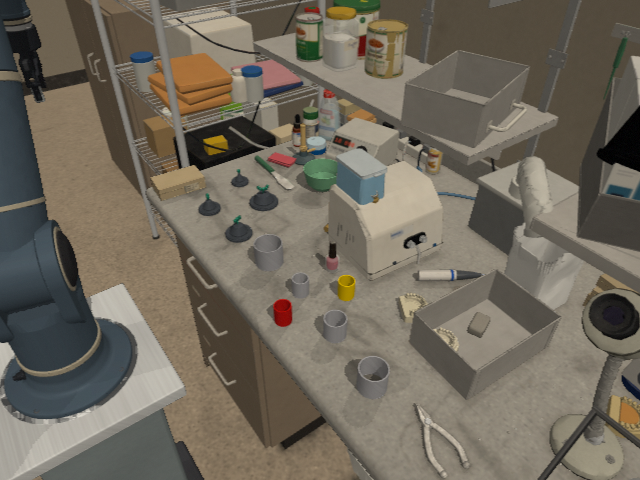

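The top view shows the formers at (202,243), (245,241), (226,286) and (272,282), and grey rings at (317,278), (358,278), (408,281) and (457,286). The red and yellow look-alikes are at (377,302) and (383,251), and the bowl is at (250,179). The scene view shows the same rings at (268,252), (300,286), (335,325) and (373,376).

```bash
cat > h.py <<'E'
import numpy as np, cv2
from scipy.spatial.transform import Rotation as Ro
from rig import manip
C={n:manip.camera_info(n) for n in("scene","top")}
def ray(n,u,v,z):
    c=C[n];d=Ro.from_euler('xyz',c["rotation"]).apply([(u-c["cx"])/c["fx"],-(v-c["cy"])/c["fy"],-1])
    return c["eye"]+d*(z-c["eye"][2])/d[2]
def proj(n,p):
    c=C[n];q=Ro.from_euler('xyz',c["rotation"]).inv().apply(np.asarray(p)-c["eye"])
    return c["cx"]+c["fx"]*q[...,0]/-q[...,2], c["cy"]-c["fy"]*q[...,1]/-q[...,2]
E
python3 - <<'E'
from h import *
for k,u,v in[("fA",202,243),("fB",245,241),("fC",226,286),("fD",272,282),("r1",317,278),("r2",358,278),("r3",408,281),("r4",457,286),("red",377,302),("yel",383,251),("bot",350,242)]:
    p=ray("top",u,v,.008 if k[0]=='f' else .045); print(k,p.round(3),np.round(proj("scene",p)))
t=cv2.imread("pics/top0.png");s=cv2.imread("pics/scene0.png")
cv2.imwrite("pics/a.png",np.vstack([cv2.resize(t[225:315,180:330],(800,480),interpolation=2)]))
cv2.imwrite("pics/b.png",cv2.resize(t[235:315,300:480],(800,356),interpolation=2))
E
```

```text
fA [0.546 0.357 0.008] [240. 179.]
fB [0.55  0.235 0.008] [264. 199.]
fC [0.424 0.288 0.008] [211. 206.]
fD [0.433 0.159 0.008] [239. 230.]
r1 [0.442 0.032 0.045] [269. 244.]
r2 [ 0.441 -0.081  0.045] [297. 273.]
r3 [ 0.43  -0.217  0.045] [333. 316.]
r4 [ 0.415 -0.351  0.045] [373. 368.]
red [ 0.375 -0.131  0.045] [283. 301.]
yel [ 0.514 -0.151  0.045] [346. 278.]
bot [ 0.54  -0.061  0.045] [330. 250.]
```

View pics/a.png

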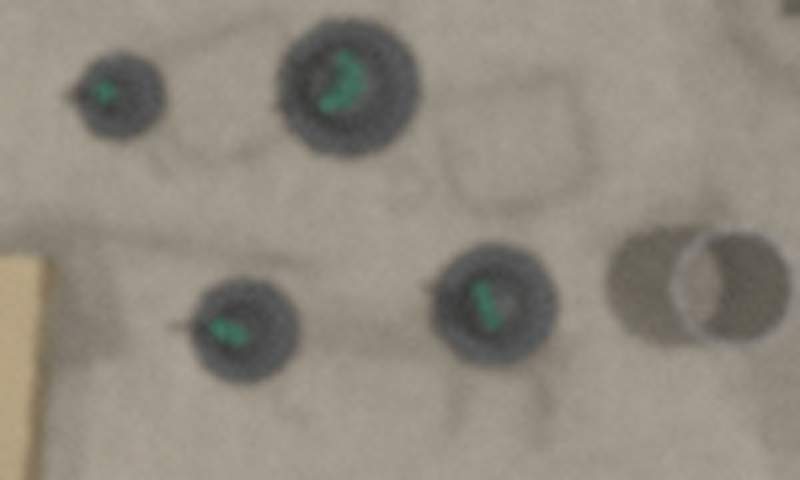

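View pics/b.png

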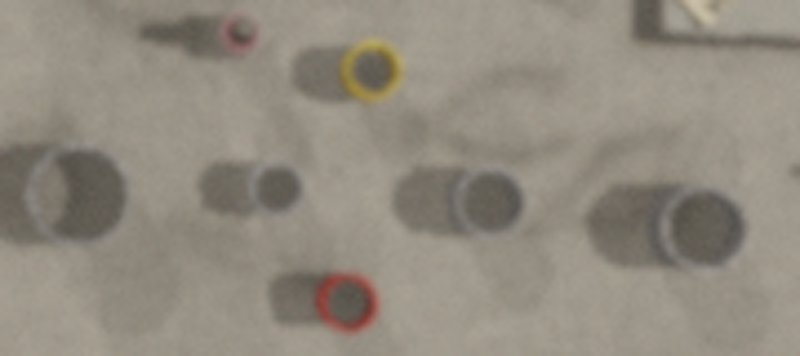

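Crop a shows the formers: small (120,97), giant (347,87), medium (245,330), large (495,305). The rings in crop b are giant (80,193), small (275,188), medium (490,202) and large (702,228). Next I'll measure them with masks.

```bash
cat >> h.py <<'E'
def grab(n,k=8): return np.mean([manip.get_image(n) for _ in range(k)],0).astype(np.float32)
def circ(img,n,u,v,w,z,f,thr):
    """mask f(img)>thr in a window, largest blob touching centre -> hull -> world circle at z"""
    u0,v0=int(u-w),int(v-w);c=cv2.resize(img[v0:v0+2*w,u0:u0+2*w],None,fx=8,fy=8,interpolation=cv2.INTER_CUBIC)
    m=(f(c)>thr).astype(np.uint8)
    cs=cv2.findContours(m,cv2.RETR_EXTERNAL,cv2.CHAIN_APPROX_NONE)[0]
    k=max(cs,key=cv2.contourArea); hull=k[:,0]
    P=np.array([ray(n,u0+(x+.5)/8-.5,v0+(y+.5)/8-.5,z)[:2] for x,y in hull])
    A=np.c_[2*P,np.ones(len(P))];s=np.linalg.lstsq(A,(P**2).sum(1),rcond=None)[0]
    r=np.sqrt(s[2]+s[:2]@s[:2]); return s[:2],r,np.abs(np.linalg.norm(P-s[:2],axis=1)-r).mean(),m
E
python3 - <<'E'
from h import *
t=grab("top",6);s=grab("scene",6);np.save("t.npy",t);np.save("s.npy",s)
bl=lambda c:c[...,2]-c[...,0]
fm=lambda c:-c[...,0]
for k,u,v in[("small",202,243),("giant",245,241),("medium",226,286),("large",272,282)]:
    for th in(-125,-110): 
        p,r,e,m=circ(t,"top",u,v,20,.008,fm,th);print(k,th,p.round(4),round(2e3*r,1),round(1e3*e,2))
for k,u,v,h in[("giant",317,278,.055),("small",361.5,277.5,.042),("medium",410,280.5,.046),("large",457.5,286.5,.05)]:
    b=t[int(v)-15:int(v)+15,int(u)-15:int(u)+15];d=bl(b);print(k,np.percentile(d,[5,50,90,99]).round())
    for th in(-3,0,3):
        p,r,e,m=circ(t,"top",u,v,18,h,bl,th);print(' ',th,p.round(4),round(2e3*r,1),round(1e3*e,2))
print(bl(t)[262:295:3,300:335:3].astype(int)); print(t[262:295:3,300:335:3,0].astype(int))
E
```

```text
small -125 [0.5466 0.3562] 48.9 0.75
small -110 [0.5466 0.3562] 45.6 0.66
giant -125 [0.5496 0.2355] 76.6 0.48
giant -110 [0.5496 0.2354] 73.4 0.45
medium -125 [0.4224 0.2893] 57.6 0.64
medium -110 [0.4223 0.2894] 54.4 0.57
large -125 [0.4328 0.1587] 68.0 0.63
large -110 [0.4332 0.1587] 64.2 0.57
giant [-20. -15. -12. -10.]Traceback (most recent call last):
  File "<stdin>", line 11, in <module>
  File "h.py", line 17, in circ
    k=max(cs,key=cv2.contourArea); hull=k[:,0]
ValueError: max() iterable argument is empty
```

Run:
```python
from h import *
t=np.load("t.npy");np.set_printoptions(linewidth=250)
d=t[...,2]-t[...,0]
print(d[266:292:2,302:336].astype(int)); print(t[278,300:336].astype(int).tolist())
```

```text
[[-18 -19 -18 -17 -18 -18 -18 -17 -18 -17 -17 -17 -17 -17 -16 -16 -16 -16 -16 -16 -18 -17 -19 -18 -19 -18 -18 -19 -19 -19 -19 -18 -18 -19]
 [-16 -16 -15 -16 -16 -14 -15 -15 -13 -13 -11 -11 -11 -10 -10  -9  -9 -10 -10 -12 -12 -12 -14 -16 -17 -18 -18 -18 -18 -18 -18 -18 -18 -19]
 [-14 -15 -15 -15 -14 -15 -13 -10  -9 -10  -9 -10 -11 -12 -13 -12 -12 -13 -13 -13 -11 -10 -10 -11 -15 -16 -18 -18 -19 -19 -18 -19 -18 -19]
 [-14 -14 -14 -15 -14 -12  -9  -9 -11 -15 -14 -14 -13 -12 -12 -12 -13 -12 -13 -12 -12 -12 -12 -11 -11 -12 -15 -18 -19 -19 -19 -19 -19 -19]
 [-15 -15 -14 -14 -12  -9 -10 -12 -16 -16 -17 -16 -15 -12 -12 -13 -13 -13 -14 -13 -13 -14 -14 -13 -11 -13 -14 -16 -18 -18 -18 -19 -19 -19]
 [-15 -15 -15 -14 -12 -10 -11 -15 -17 -18 -19 -17 -16 -15 -12 -12 -13 -14 -12 -13 -13 -13 -14 -14 -13 -12 -13 -15 -17 -20 -19 -19 -19 -20]
 [-14 -15 -15 -13 -10 -10 -14 -16 -19 -18 -17 -18 -17 -14 -13 -13 -13 -13 -13 -14 -13 -13 -13 -13 -14 -13 -13 -15 -16 -19 -19 -19 -19 -18]
 [-14 -15 -15 -13 -11 -11 -13 -16 -18 -18 -19 -17 -16 -14 -13 -13 -12 -13 -13 -13 -14 -14 -13 -15 -14 -13 -12 -14 -17 -17 -19 -
[... 575 characters left out ...]
19 -18 -18 -18 -18 -19 -19 -18 -17 -16 -15 -15 -14 -14 -13 -12 -13 -14 -15 -16 -16 -17 -18 -18 -19 -18 -19 -19 -19 -19 -19 -18 -18]]
[[105, 99, 90], [105, 99, 89], [104, 99, 89], [105, 99, 89], [107, 101, 92], [118, 114, 105], [134, 129, 123], [132, 128, 122], [126, 119, 111], [126, 120, 109], [128, 121, 108], [128, 121, 109], [128, 121, 110], [126, 119, 108], [119, 112, 102], [104, 98, 89], [92, 87, 79], [89, 84, 76], [90, 86, 77], [90, 85, 77], [94, 89, 81], [97, 91, 82], [96, 91, 82], [96, 91, 82], [97, 93, 84], [97, 92, 83], [98, 92, 83], [106, 101, 92], [126, 121, 113], [144, 138, 129], [150, 143, 133], [152, 146, 133], [154, 147, 134], [153, 146, 133], [152, 145, 132], [152, 145, 133]]
```

```bash
cat >> h.py <<'E'
def rim(img,n,c,D,h,it=6):
    """ridge of B/R chroma along radii around c at height h, near mid-wall radius; circle fit"""
    q=cv2.GaussianBlur(img,(0,0),.6);q=q[...,2]/q[...,0];c=np.array(c,float);rm=D/2-.00125
    a=np.linspace(0,2*np.pi,72,endpoint=False)
    for i in range(it):
        w=.008 if i<3 else .004
        R=np.linspace(rm-w,rm+w,41)
        P=np.stack([c[0]+np.outer(np.cos(a),R),c[1]+np.outer(np.sin(a),R),np.full((72,41),h)],-1)
        u,v=proj(n,P);S=cv2.remap(q.astype(np.float32),u.astype(np.float32),v.astype(np.float32),cv2.INTER_CUBIC)
        pk=R[S.argmax(1)];X=c+np.c_[np.cos(a),np.sin(a)]*pk[:,None];ok=np.ones(72,bool)
        for _ in range(4):
            s=np.linalg.lstsq(np.c_[2*X[ok],np.ones(ok.sum())],(X[ok]**2).sum(1),rcond=None)[0]
            r=np.sqrt(s[2]+s[:2]@s[:2]);e=abs(np.linalg.norm(X-s[:2],axis=1)-r);ok=e<max(.0012,1.5*np.median(e))
        c=s[:2]
    return c,2*r,ok.sum()
E
python3 - <<'E'
from h import *
t=np.load("t.npy");s=np.load("s.npy")
for k,u,v,D,h in[("giant",317,278,.064,.055),("small",361.5,277.5,.036,.042),("medium",410,280.5,.045,.046),("large",457.5,286.5,.054,.05)]:
    c0=ray("top",u,v,h)[:2];c,d,n=rim(t,"top",c0,D,h);c2,d2,n2=rim(s,"scene",c,D,h)
    print(k,c0.round(4),'top',c.round(4),(d*1e3).round(1),n,'scene',c2.round(4),(d2*1e3).round(1),n2)
for k,u,v,D,p in[("small",240,183,.048,(.5466,.3562)),("giant",264,199,.076,(.5496,.2355)),("medium",209,207,.057,(.4224,.2893)),("large",239,233,.066,(.433,.1587))]:
    for th in(-120,-100):
        q,r,e,m=circ(s,"scene",*map(round,proj("scene",np.r_[p,.008])),26,.008,lambda c:-c[...,0],th);print(k,th,q.round(4),round(2e3*r,1),round(1e3*e,2))
E
```

```text
Traceback (most recent call last):
  File "h.py", line 29, in rim
    u,v=proj(n,P);S=cv2.remap(q.astype(np.float32),u.astype(np.float32),v.astype(np.float32),cv2.INTER_CUBIC)
        ~~~~^^^^^
  File "h.py", line 9, in proj
    c=C[n];q=Ro.from_euler('xyz',c["rotation"]).inv().apply(np.asarray(p)-c["eye"])
             ~~~~~~~~~~~~~~~~~~~~~~~~~~~~~~~~~~~~~~~~~~~~~~^^^^^^^^^^^^^^^^^^^^^^^^
  File "scipy/spatial/transform/_rotation.pyx", line 2580, in scipy.spatial.transform._rotation.Rotation.apply
ValueError: Expected input of shape (3,) or (P, 3), got (72, 41, 3).
```

```bash
sed -i 's/q=Ro.from_euler(.xyz.,c\["rotation"\]).inv().apply(np.asarray(p)-c\["eye"\])/q=(np.asarray(p)-c["eye"])@Ro.from_euler("xyz",c["rotation"]).as_matrix()/' h.py
python3 - <<'E'
from h import *
t=np.load("t.npy");s=np.load("s.npy")
for k,u,v,D,h in[("giant",317,278,.064,.055),("small",361.5,277.5,.036,.042),("medium",410,280.5,.045,.046),("large",457.5,286.5,.054,.05)]:
    c0=ray("top",u,v,h)[:2];c,d,n=rim(t,"top",c0,D,h);c2,d2,n2=rim(s,"scene",c,D,h)
    print(k,c0.round(4),'top',c.round(4),(d*1e3).round(1),n,'scene',c2.round(4),(d2*1e3).round(1),n2)
for k,u,v,D,p in[("small",240,183,.048,(.5466,.3562)),("giant",264,199,.076,(.5496,.2355)),("medium",209,207,.057,(.4224,.2893)),("large",239,233,.066,(.433,.1587))]:
    for th in(-120,-100):
        q,r,e,m=circ(s,"scene",*map(round,proj("scene",np.r_[p,.008])),26,.008,lambda c:-c[...,0],th);print(k,th,q.round(4),round(2e3*r,1),round(1e3*e,2))
E
```

```text
giant [0.4421 0.0314] top [0.441  0.0297] 59.4 72 scene [0.4325 0.0195] 61.3 48
small [ 0.4418 -0.0905] top [ 0.443  -0.0913] 30.7 72 scene [ 0.4325 -0.1044] 26.5 49
medium [ 0.4316 -0.2227] top [ 0.4332 -0.2208] 39.9 72 scene [ 0.424  -0.2294] 38.0 45
large [ 0.4135 -0.351 ] top [ 0.4154 -0.3497] 48.0 64 scene [ 0.4026 -0.3626] 47.5 55
small -120 [0.5793 0.4768] 86.5 11.7
small -100 [0.5792 0.477 ] 85.4 11.66
giant -120 [0.5495 0.2396] 99.0 9.49
giant -100 [0.5494 0.2391] 95.7 9.2
medium -120 [0.4202 0.2945] 79.8 9.89
medium -100 [0.4197 0.2933] 75.5 9.07
large -120 [0.4226 0.1572] 91.7 8.52
large -100 [0.4318 0.1595] 81.3 7.72
```

```bash
python3 -m creep '[-14.3,-18.4,0,-0.265,-14.3,-18.4,0,-0.265,-14.3,-18.4,0,-0.265,-14.3,-18.4,0,-0.265,-14.3,-18.4,0,-0.265]' 8.5 40
```

```text
time_s: 1.2
tool_pos: [0.268, 0.4331, 0.4048]
eef_rot: [-3.141, 0.001, 3.139]
wrist_force: [0.2, -0.1, 0.8]
grip_width: 0.0849
grasp_force: 0.0
```

```bash
python3 -m creep '[-8.7,-20.2,5,0,-8.7,-20.2,5,0,-8.7,-20.2,5,0,-8.7,-20.2,5,0,-8.7,-20.2,5,0]'; python3 -m creep '[-8.6,-20.1,5,0,-8.6,-20.1,5,0,-8.6,-20.1,5,0,-8.6,-20.1,5,0,-8.6,-20.1,5,0]'
```

```text
time_s: 1.7
tool_pos: [0.3544, 0.2305, 0.3542]
eef_rot: [-3.14, -0.0, 3.137]
wrist_force: [0.3, -0.3, 1.3]
grip_width: 0.085
grasp_force: 0.0
time_s: 2.2
tool_pos: [0.4404, 0.0296, 0.3044]
eef_rot: [-3.14, 0.001, 3.136]
wrist_force: [-0.8, 0.1, -0.1]
grip_width: 0.0849
grasp_force: 0.0
```

```bash
python3 -m creep '[0,0,5,0,0,0,9,0,0,0,11.5,0,0,0,12.4,0,0,0,12.4,0]'; python3 -m creep '[0,0,0,0,0,0,0,0,0,0,0,0,0,0,0,0,0,0,0,0]' 5.5 25;  python3 -m creep '[0,0,0,0,0,0,0,0]'; python3 -m creep '[0,0,0,0.3,0,0,0,0.6,0,0,0,0.9,0,0,0,1.2,0,0,0,1.5]' 8.5; python3 -c "
from rig import manip;print(manip.get_obs()['joints'].round(2))"
```

```text
time_s: 2.7
tool_pos: [0.4395, 0.0335, 0.1801]
eef_rot: [-3.141, -0.002, -3.142]
wrist_force: [-0.2, -0.1, 0.0]
grip_width: 0.085
grasp_force: 0.0
time_s: 3.2
tool_pos: [0.4403, 0.0335, 0.1822]
eef_rot: [3.141, 0.003, -3.141]
wrist_force: [-1.1, -1.5, 9.4]
grip_width: 0.0645
grasp_force: 27.8
time_s: 3.4
tool_pos: [0.4403, 0.0335, 0.1822]
eef_rot: [3.141, 0.003, -3.141]
wrist_force: [-0.7, -1.0, 7.5]
grip_width: 0.0642
grasp_force: 27.8
time_s: 3.9
tool_pos: [0.4398, 0.0338, 0.1815]
eef_rot: [3.14, 0.001, 2.386]
wrist_force: [0.1, -0.1, -0.4]
grip_width: 0.0848
grasp_force: 0.0
[-0.49  0.48  0.4   2.27 -0.42  0.46  1.06]
```

```bash
python3 -m creep '[0,0,0,0.2,0,0,0,0.4,0,0,0,0.6,0,0,0,0.82,0,0,0,0.82]'; python3 -m creep '[0,0,0,0.07,0,0,0,0.07,0,0,0,0.07,0,0,0,0.07,0,0,0,0.07]' 5.5 25;  python3 -m creep '[0,0,0,0,0,0,0,0]'
python3 - <<'E'
from h import *
t=grab("top",3);print(rim(t,"top",(.441,.03),.064,.055));print(manip.get_obs()['joints'].round(2))
cv2.imwrite("pics/c.png",cv2.resize(t[235:320,270:370,::-1],(800,680))[:600])
E
```

```text
time_s: 4.4
tool_pos: [0.4398, 0.0339, 0.1814]
eef_rot: [3.14, -0.001, 1.636]
wrist_force: [1.1, -1.0, 0.7]
grip_width: 0.0848
grasp_force: 0.0
time_s: 4.9
tool_pos: [0.4399, 0.0338, 0.1814]
eef_rot: [3.14, -0.002, 1.573]
wrist_force: [-1.3, 1.6, 5.1]
grip_width: 0.0629
grasp_force: 26.7
time_s: 5.1
tool_pos: [0.4399, 0.0338, 0.1815]
eef_rot: [3.14, -0.002, 1.573]
wrist_force: [-1.4, 1.0, 5.9]
grip_width: 0.0627
grasp_force: 26.7
(array([0.44689499, 0.04116859]), np.float64(0.06422722182931005), np.int64(55))
[-0.66  0.52  0.62  2.28 -0.64  0.51  0.47][ WARN:0@3.177] global loadsave.cpp:1063 imwrite_ Unsupported depth image for selected encoder is fallbacked to CV_8U.
```

View pics/c.png

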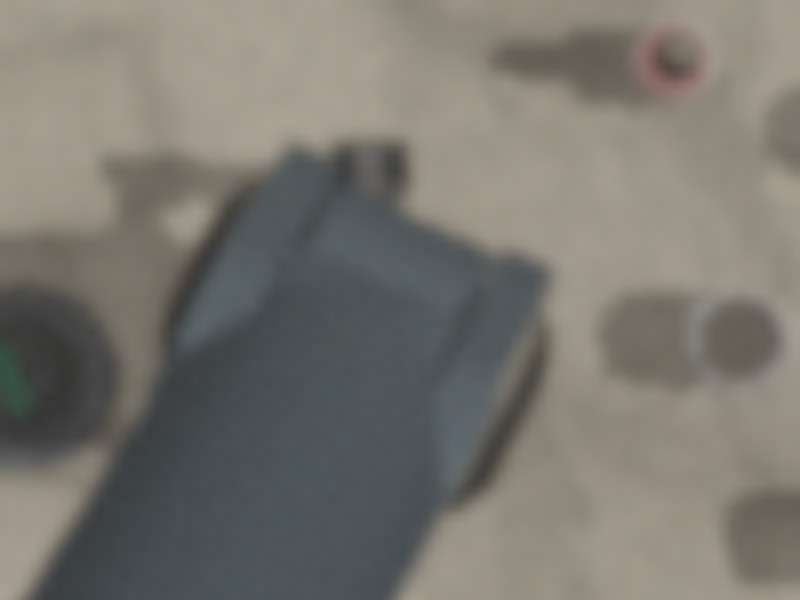

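The arm hides the giant ring (bottle at (670,60) and small ring at (740,338) are untouched). The ring is now centred on both axes, so I'll back off and use it to check the camera bias.

```bash
python3 -m creep '[0,0,0,0,0,0,0,0,0,0,-4,0,0,0,-8,0,0,0,-12,0]' 8.5; python3 -m creep '[5,0,0,0,10,0,0,0,15,0,0,0,20,0,0,0,25,0,0,0]';  python3 - <<'E'
from h import *
t=grab("top",8);np.save("t1.npy",t);t0=np.load("t.npy")
for i in(t0,t): print(rim(i,"top",(.441,.03),.064,.055))
print(rim(t,"top",(.441,-.09),.036,.042))
cv2.imwrite("pics/d.png",cv2.resize(t[255:305,290:345,::-1].astype(np.uint8),(660,600),interpolation=0))
E
```

```text
time_s: 5.75
tool_pos: [0.4393, 0.0333, 0.3017]
eef_rot: [-3.14, 0.001, 1.572]
wrist_force: [1.7, 0.2, 0.3]
grip_width: 0.0852
grasp_force: 0.0
time_s: 6.25
tool_pos: [0.4388, 0.2856, 0.3008]
eef_rot: [3.142, -0.001, 1.573]
wrist_force: [0.4, -0.3, 0.1]
grip_width: 0.0847
grasp_force: 0.0
(array([0.44100799, 0.02966918]), np.float64(0.059416506313244015), np.int64(72))
(array([0.44109661, 0.03221114]), np.float64(0.059453959855065866), np.int64(72))
(array([ 0.44298429, -0.09127621]), np.float64(0.030999892633746255), np.int64(72))
```

View pics/d.png

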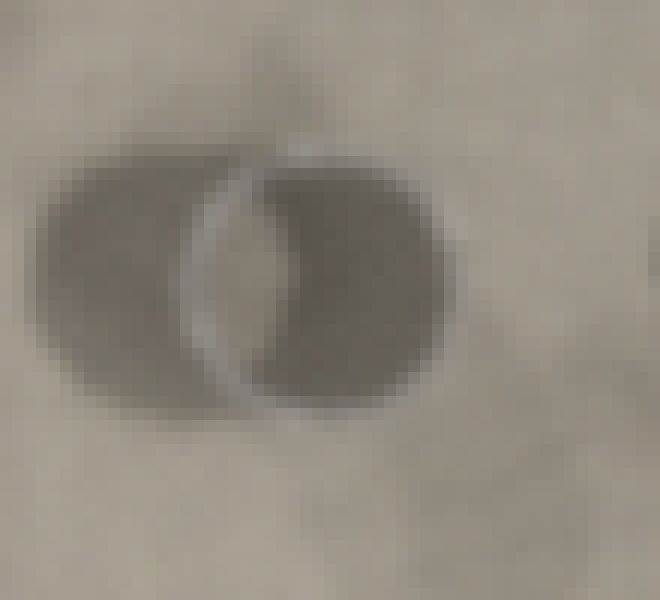

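```bash
python3 -m creep '[-5,0.1,0,0,-10,0.1,0,0,-15,0.1,0,0,-20,0.1,0,0,-25.2,0.1,0,0]'; python3 -m creep '[0,0,4,0,0,0,8,0,0,0,11,0,0,0,12,0,0,0,12,0]'; python3 -m creep '[0,0,0,0,0,0,0,0,0,0,0,0,0,0,0,0,0,0,0,0]' 5.5 40; python3 -m creep '[0,0,0,0,0,0,-2,0,0,0,-6,0,0,0,-10,0,0,0,-12,0]'
```

```text
time_s: 7.15
tool_pos: [0.4398, 0.0304, 0.301]
eef_rot: [3.141, -0.001, 1.57]
wrist_force: [0.3, -0.4, -0.5]
grip_width: 0.0851
grasp_force: 0.0
time_s: 7.65
tool_pos: [0.4401, 0.0325, 0.1802]
eef_rot: [-3.139, 0.001, 1.57]
wrist_force: [0.3, -0.2, -0.2]
grip_width: 0.0851
grasp_force: 0.0
time_s: 8.15
tool_pos: [0.4411, 0.0334, 0.1822]
eef_rot: [3.139, -0.001, 1.572]
wrist_force: [-0.7, -1.9, 6.0]
grip_width: 0.0624
grasp_force: 43.3
time_s: 8.65
tool_pos: [0.4411, 0.0332, 0.3038]
eef_rot: [3.137, -0.002, 1.572]
wrist_force: [0.2, 0.6, -1.9]
grip_width: 0.0622
grasp_force: 45.4
```

```bash
python3 -m creep '[4.5,2.4,0,0,9,4.8,0,0,13.5,7.1,0,0,18,9.5,0,0,20.4,10.7,0,0]'; python3 -m creep '[0,0,3,0,0,0,5.5,0,0,0,6,0,0,0,6,0]'
python3 - <<'E'
from h import *
s=grab("scene",2);np.save("s2.npy",s);print(manip.get_obs()["tool_pos"],proj("scene",np.array([.5484,.2369,.06])))
cv2.imwrite("pics/e.png",cv2.resize(s[140:260,185:335,::-1].astype(np.uint8),(750,600),interpolation=2))
E
```

```text
time_s: 9.15
tool_pos: [0.5479, 0.2426, 0.3015]
eef_rot: [3.14, -0.002, 1.577]
wrist_force: [-0.4, -0.7, -1.4]
grip_width: 0.0623
grasp_force: 45.2
time_s: 9.55
tool_pos: [0.547, 0.2377, 0.2408]
eef_rot: [-3.141, 0.0, 1.572]
wrist_force: [0.5, 0.2, -1.7]
grip_width: 0.0621
grasp_force: 45.1
[0.54784407 0.2375667  0.24225106] (np.float64(261.9621705948225), np.float64(181.87176817036897))
```

View pics/e.png

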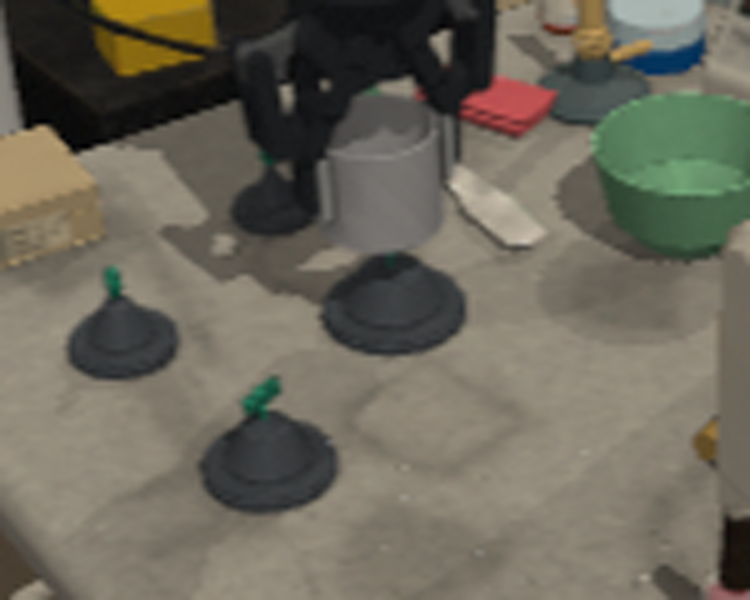

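The held giant ring (385,170) sits over former_giant (394,300) in line with the axis, allowing for perspective. Lowering it now.

```bash
python3 -m creep '[-0.05,0.05,1,0,-0.05,0.05,2,0,-0.05,0.05,3,0,-0.05,0.05,3.8,0,-0.05,0.05,4.2,0]'; python3 -m creep '[0,0,0.25,0,0,0,0.5,0,0,0,0.75,0,0,0,0.8,0,0,0,0.8,0]'
```

```text
time_s: 10.15
tool_pos: [0.5475, 0.237, 0.1974]
eef_rot: [-3.14, 0.001, 1.572]
wrist_force: [0.5, 0.3, -1.7]
grip_width: 0.0626
grasp_force: 45.2
time_s: 10.65
tool_pos: [0.5479, 0.2372, 0.1908]
eef_rot: [3.141, -0.0, 1.572]
wrist_force: [-0.4, -0.2, -2.1]
grip_width: 0.0621
grasp_force: 45.2
```

```bash
python3 -m creep '[0,0,0.1,0,0,0,0.15,0,0,0,0.2,0,0,0,0.2,0]';python3 -m creep '[0,0,0.05,0,0,0,0.1,0,0,0,0.1,0]'
```

```text
time_s: 11.05
tool_pos: [0.5481, 0.237, 0.1903]
eef_rot: [3.142, -0.002, 1.572]
wrist_force: [-3.8, -0.4, 10.2]
grip_width: 0.0623
grasp_force: 46.3
time_s: 11.35
tool_pos: [0.5482, 0.2369, 0.1902]
eef_rot: [-3.141, -0.002, 1.572]
wrist_force: [-6.8, -1.2, 16.2]
grip_width: 0.0622
grasp_force: 46.9
```

```bash
python3 -m creep '[0,0,-0.1,0,0,0,-0.1,0,0,0,-0.1,0,0,0,-0.1,0,0,0,-0.1,0]' 8.5; python3 -m creep '[0,0,-2,0,0,0,-5,0,0,0,-8,0,0,0,-11,0,0,0,-11,0]'; python3 -m creep '[-4.5,-1.5,0,0,-9,-3,0,0,-13.5,-4.4,0,0,-16.5,-5.3,0,0,-16.5,-5.3,0,0]' 6;python3 -m creep '[-4.5,-1.5,0,0,-9,-3,0,0,-13.5,-4.4,0,0,-16.2,-5.3,0,0,-16.2,-5.3,0,0]'
python3 - <<'E'
from h import *
s=grab("scene",2)
cv2.imwrite("pics/f.png",cv2.resize(s[150:310,185:335,::-1].astype(np.uint8),(562,600),interpolation=2))
t=grab("top",4);print(rim(t,"top",(.549,.236),.064,.063))
E
```

```text
time_s: 11.85
tool_pos: [0.5478, 0.2371, 0.1885]
eef_rot: [-3.141, 0.0, 1.572]
wrist_force: [0.3, 0.2, 0.3]
grip_width: 0.0852
grasp_force: 0.0
time_s: 12.35
tool_pos: [0.5494, 0.237, 0.3025]
eef_rot: [3.135, -0.003, 1.572]
wrist_force: [0.3, 0.2, 0.2]
grip_width: 0.0851
grasp_force: 0.0
time_s: 12.85
tool_pos: [0.4932, 0.0672, 0.2983]
eef_rot: [-3.14, 0.001, 1.563]
wrist_force: [-0.9, 0.4, 0.2]
grip_width: 0.0601
grasp_force: 0.0
time_s: 13.35
tool_pos: [0.4408, -0.0932, 0.2986]
eef_rot: [-3.141, 0.001, 1.565]
wrist_force: [-0.3, -0.0, -0.0]
grip_width: 0.0597
grasp_force: 0.0
(array([0.5450313 , 0.22423588]), np.float64(0.05940541507645261), np.int64(47))
```

View pics/f.png

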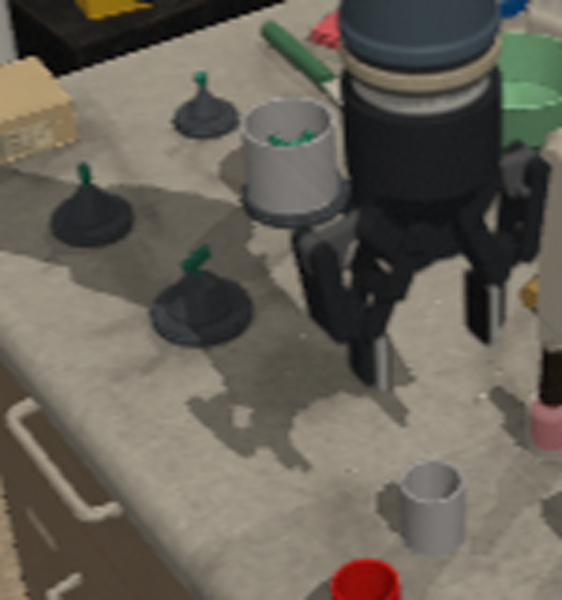

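Giant ring (290,155) stands flat on its former with the wax inside. On to the small ring at (433,505).

```bash
python3 -m creep '[0.3,0.1,4,0,0.3,0.1,8,0,0.3,0.1,11,0,0.3,0.1,11.8,0,0.3,0.1,11.8,0]'; python3 -m creep '[0,0,0,0,0,0,0,0,0,0,0,0,0,0,0,0,0,0,0,0]' 2.5 25;  python3 -c "
from rig import manip;print(manip.get_obs()['joints'].round(2))"
```

```text
time_s: 14.15
tool_pos: [0.4433, -0.0865, 0.18]
eef_rot: [-3.139, 0.0, 1.573]
wrist_force: [-1.0, -0.3, 0.7]
grip_width: 0.0602
grasp_force: 0.0
time_s: 14.65
tool_pos: [0.4439, -0.0871, 0.182]
eef_rot: [3.139, -0.001, 1.572]
wrist_force: [0.1, 0.4, 7.3]
grip_width: 0.0362
grasp_force: 25.1
[-0.41  0.55  0.65  2.26 -0.67  0.53  0.77]
```

```bash
python3 -m creep '[0,0,0,0,0,0,0,-0.15,0,0,0,-0.3,0,0,0,-0.45,0,0,0,-0.6]' 6; python3 -m creep '[0,0,0,-0.15,0,0,0,-0.3,0,0,0,-0.45,0,0,0,-0.6,0,0,0,-0.75]'; python3 -m creep '[0,0,0,-0.15,0,0,0,-0.23,0,0,0,-0.23]'; python3 -m creep '[0,0,0,0,0,0,0,0,0,0,0,0,0,0,0,0,0,0,0,0]' 2.5 40;  python3 -c "
from rig import manip;print(manip.get_obs()['joints'].round(2))"
```

```text
time_s: 15.15
tool_pos: [0.4433, -0.0868, 0.1811]
eef_rot: [3.141, 0.001, 2.178]
wrist_force: [0.3, -0.2, 0.3]
grip_width: 0.06
grasp_force: 0.0
time_s: 15.65
tool_pos: [0.4433, -0.0869, 0.1811]
eef_rot: [3.142, 0.001, 2.928]
wrist_force: [-0.4, 0.6, -0.2]
grip_width: 0.0601
grasp_force: 0.0
time_s: 15.95
tool_pos: [0.4432, -0.0871, 0.1811]
eef_rot: [3.141, 0.001, -3.132]
wrist_force: [-0.3, -0.5, 0.1]
grip_width: 0.0594
grasp_force: 0.0
time_s: 16.45
tool_pos: [0.4433, -0.087, 0.1811]
eef_rot: [-3.141, 0.0, -3.132]
wrist_force: [-0.7, 0.3, 5.5]
grip_width: 0.0357
grasp_force: 39.4
[-0.08  0.47  0.23  2.24 -0.23  0.45  1.91]
```

```bash
python3 -m creep '[0,0,0,0,0,0,-2,0,0,0,-6,0,0,0,-10,0,0,0,-12,0]'; python3 -m creep '[-1,4.5,0,-0.01,-2,9,0,-0.01,-3.1,13.5,0,-0.01,-4.1,18,0,-0.01,-5.1,22.2,0,-0.01]'; python3 -m creep '[-1,4.5,0,0,-2,9,0,0,-3.1,13.5,0,0,-4.1,18,0,0,-5.1,22.2,0,0]'; python3 -m creep '[0,0,3,0,0,0,5.5,0,0,0,6,0,0,0,6,0]'
python3 - <<'E'
from h import *
s=grab("scene",2);print(manip.get_obs()["tool_pos"])
for p in([.5454,.3576,.06],[.5454,.3576,.008]):print(proj("scene",p))
cv2.imwrite("pics/g.png",cv2.resize(s[130:250,185:335,::-1].astype(np.uint8),(750,600),interpolation=2))
E
```

```text
time_s: 16.95
tool_pos: [0.4437, -0.0871, 0.3034]
eef_rot: [-3.142, 0.004, -3.132]
wrist_force: [1.0, 0.2, -1.4]
grip_width: 0.0357
grasp_force: 40.2
time_s: 17.45
tool_pos: [0.4917, 0.1378, 0.3006]
eef_rot: [3.141, -0.0, -3.121]
wrist_force: [0.0, -0.4, -0.4]
grip_width: 0.0358
grasp_force: 40.2
time_s: 17.95
tool_pos: [0.538, 0.3609, 0.3002]
eef_rot: [-3.141, -0.001, -3.121]
wrist_force: [0.9, -0.3, -0.1]
grip_width: 0.0362
grasp_force: 40.2
time_s: 18.35
tool_pos: [0.538, 0.3582, 0.2396]
eef_rot: [-3.14, -0.002, -3.122]
wrist_force: [-0.7, -0.8, 0.2]
grip_width: 0.036
grasp_force: 40.2
[0.53892281 0.35851308 0.24184093]
(np.float64(237.80458900862095), np.float64(162.266382606923))
(np.float64(239.68991022587386), np.float64(178.7378044448072))
```

View pics/g.png

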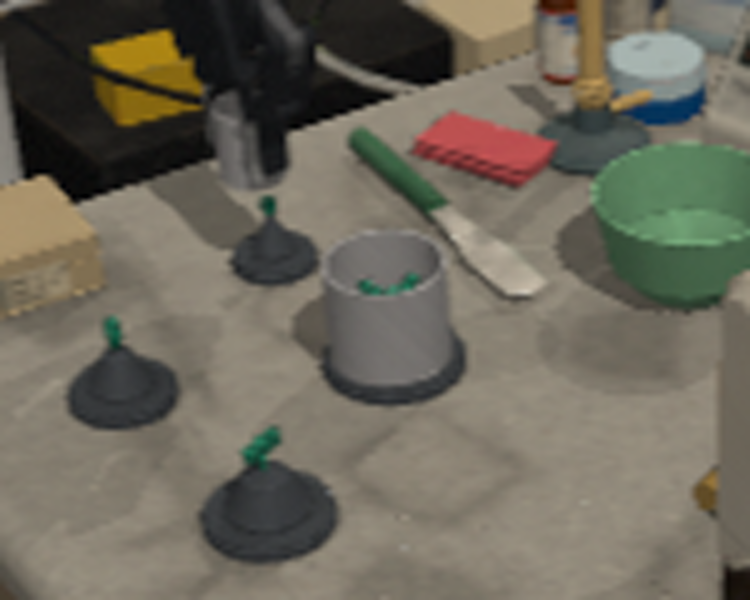

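The ring is about 6 mm short in x (ring at (250,150), former at (275,250)). I'll correct that before lowering.

```bash
python3 -m creep '[-0.65,-0.1,0,0.02,-0.65,-0.1,0,0.02,-0.65,-0.1,0,0.02]'; python3 -m creep '[0,0,0,0,0,0,0,0]'
python3 - <<'E'
from h import *
print(manip.get_obs()["tool_pos"])
s=grab("scene",4)
cv2.imwrite("pics/i.png",cv2.resize(s[145:195,210:270,::-1].astype(np.uint8),(720,600),interpolation=2))
E
```

```text
time_s: 18.75
tool_pos: [0.5455, 0.3574, 0.2416]
eef_rot: [3.141, 0.001, 3.141]
wrist_force: [0.2, 0.0, -0.6]
grip_width: 0.036
grasp_force: 40.2
time_s: 18.95
tool_pos: [0.5449, 0.3577, 0.2409]
eef_rot: [3.141, 0.0, -3.141]
wrist_force: [-0.5, 0.4, -0.2]
grip_width: 0.0358
grasp_force: 40.2
[0.54485077 0.35769803 0.24088456]
```

View pics/i.png

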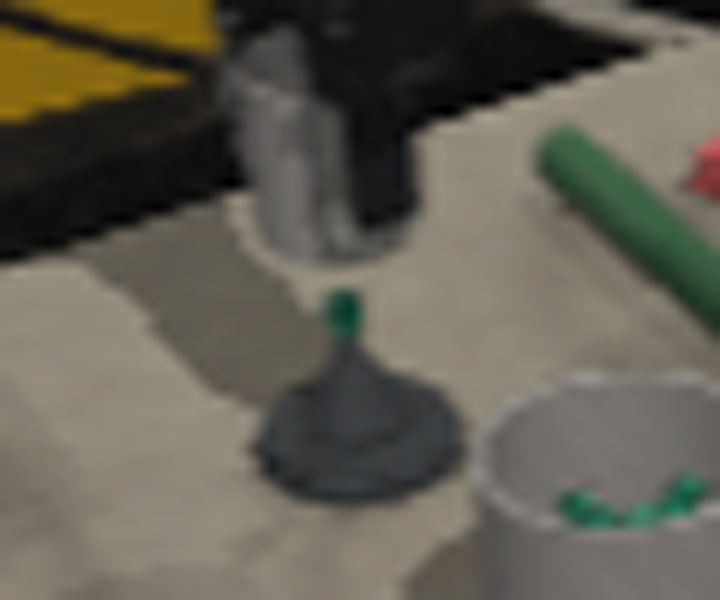

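The ring bottom is centred at (333,240) and the former at (360,445), which matches the predicted columns. Lowering.

```bash
python3 -m creep '[0,0,1,0,0,0,2,0,0,0,3,0,0,0,3.8,0,0,0,4.2,0]'; python3 -m creep '[0,0,0.25,0,0,0,0.5,0,0,0,0.75,0,0,0,0.85,0,0,0,0.85,0]'; python3 -m creep '[0,0,0.1,0,0,0,0.2,0,0,0,0.2,0]'
```

```text
time_s: 19.65
tool_pos: [0.5446, 0.3574, 0.1971]
eef_rot: [-3.14, -0.002, -3.141]
wrist_force: [-1.0, 0.0, -0.3]
grip_width: 0.036
grasp_force: 40.2
time_s: 20.15
tool_pos: [0.5449, 0.3577, 0.1902]
eef_rot: [3.141, 0.0, -3.141]
wrist_force: [0.3, -0.2, -0.5]
grip_width: 0.0361
grasp_force: 40.2
time_s: 20.45
tool_pos: [0.5451, 0.3577, 0.1892]
eef_rot: [3.141, 0.0, -3.141]
wrist_force: [-2.6, -0.4, 4.8]
grip_width: 0.0358
grasp_force: 40.6
```

```bash
python3 -m creep '[0,0,-0.1,0,0,0,-0.1,0,0,0,-0.1,0,0,0,-0.1,0]' 6.5; python3 -m creep '[0,0,-2,0,0,0,-5,0,0,0,-8,0,0,0,-11,0,0,0,-11,0]'; python3 -m creep '[0.9,-4.5,0,0,1.8,-9,0,0,2.7,-13.5,0,0,3.77,-19.26,0,0,3.77,-19.26,0,0]' 7;python3 -m creep '[0.9,-4.5,0,0,1.8,-9,0,0,2.7,-13.5,0,0,3.77,-19.26,0,0,3.77,-19.26,0,0]';python3 -m creep '[0.9,-4.5,0,0,1.8,-9,0,0,2.7,-13.5,0,0,3.77,-19.26,0,0,3.77,-19.26,0,0]'
python3 - <<'E'
from h import *
print(manip.get_obs()["tool_pos"],manip.get_obs()["joints"].round(2))
s=grab("scene",2);np.save("s3.npy",s)
cv2.imwrite("pics/j.png",cv2.resize(s[140:290,185:335,::-1].astype(np.uint8),(600,600),interpolation=2))
E
```

```text
time_s: 20.85
tool_pos: [0.5449, 0.3577, 0.1891]
eef_rot: [-3.142, -0.0, -3.141]
wrist_force: [-0.4, -0.7, -0.0]
grip_width: 0.0651
grasp_force: 0.0
time_s: 21.35
tool_pos: [0.5464, 0.3583, 0.304]
eef_rot: [3.136, 0.007, 3.142]
wrist_force: [0.6, 0.2, 0.4]
grip_width: 0.0651
grasp_force: 0.0
time_s: 21.85
tool_pos: [0.5061, 0.1584, 0.2984]
eef_rot: [-3.138, -0.003, 3.133]
wrist_force: [0.8, 0.1, -0.2]
grip_width: 0.0702
grasp_force: 0.0
time_s: 22.35
tool_pos: [0.4681, -0.0328, 0.2988]
eef_rot: [-3.14, -0.002, 3.133]
wrist_force: [-0.6, 0.6, 0.8]
grip_width: 0.0702
grasp_force: 0.0
time_s: 22.85
tool_pos: [0.4306, -0.2251, 0.2992]
eef_rot: [-3.139, 0.0, 3.133]
wrist_force: [-0.9, 0.0, 0.6]
grip_width: 0.07
grasp_force: 0.0
[ 0.43057779 -0.22514061  0.29918089] [ 0.09  0.3   0.37  2.1  -0.15  0.76  2.11]
```

View pics/j.png

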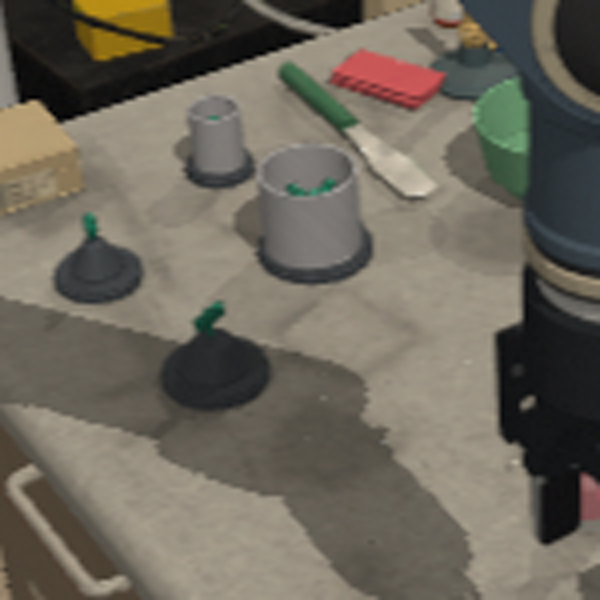

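Small (215,140) and giant (310,205) both stand flat on their formers. Next is the medium ring.

```bash
python3 -m creep '[-0.1,0.3,4,0,-0.1,0.3,8,0,-0.1,0.3,11,0,-0.1,0.3,11.8,0,-0.1,0.3,11.8,0]'; python3 -m creep '[0,0,0,0,0,0,0,0,0,0,0,0,0,0,0,0,0,0,0,0]' 3.4 25; python3 -m creep '[0,0,0,0,0,0,0,0.15,0,0,0,0.3,0,0,0,0.45,0,0,0,0.6]' 7; python3 -m creep '[0,0,0,0.15,0,0,0,0.3,0,0,0,0.45,0,0,0,0.6,0,0,0,0.75]'; python3 -m creep '[0,0,0,0.15,0,0,0,0.21,0,0,0,0.21]'; python3 -m creep '[0,0,0,0,0,0,0,0,0,0,0,0,0,0,0,0,0,0,0,0]' 3.4 40
```

```text
time_s: 23.45
tool_pos: [0.4333, -0.2155, 0.1802]
eef_rot: [3.14, -0.002, -3.139]
wrist_force: [0.5, -1.0, -0.8]
grip_width: 0.0699
grasp_force: 0.0
time_s: 23.95
tool_pos: [0.4338, -0.2173, 0.1827]
eef_rot: [-3.141, 0.003, -3.141]
wrist_force: [0.0, 1.4, 7.6]
grip_width: 0.0434
grasp_force: 26.4
time_s: 24.45
tool_pos: [0.4328, -0.2171, 0.1814]
eef_rot: [3.141, 0.0, 2.535]
wrist_force: [0.1, -0.0, 0.1]
grip_width: 0.0699
grasp_force: 0.0
time_s: 24.95
tool_pos: [0.4329, -0.2171, 0.1814]
eef_rot: [3.141, -0.0, 1.786]
wrist_force: [-0.4, -0.5, 0.9]
grip_width: 0.0698
grasp_force: 0.0
time_s: 25.25
tool_pos: [0.4329, -0.2169, 0.1812]
eef_rot: [-3.141, 0.0, 1.582]
wrist_force: [-0.6, 0.2, -0.1]
grip_width: 0.0701
grasp_force: 0.0
time_s: 25.75
tool_pos: [0.4329, -0.2172, 0.1815]
eef_rot: [3.141, -0.001, 1.582]
wrist_force: [-1.0, 1.5, 6.3]
grip_width: 0.0443
grasp_force: 40.5
```

```bash
python3 -m creep '[0,0,0,0,0,0,-2,0.01,0,0,-6,0.01,0,0,-10,0.01,0,0,-12,0.01]'; python3 -m creep '[4.5,0.3,0,0,9,0.6,0,0,13.5,0.9,0,0,16.9,1,0,0,16.9,1,0,0]'; python3 -m creep '[4.5,0,0,0,9,0,0,0,13.5,0,0,0,16.9,0,0,0,16.9,0,0,0]'; python3 -m creep '[4.5,-0.6,0,0,9,-1.2,0,0,13.5,-1.8,0,0,16.9,-2.2,0,0,16.9,-2.2,0,0]';python3 -m creep '[0,0,3,0,0,0,5.5,0,0,0,6,0,0,0,6,0,0,0,6,0]'
```

```text
time_s: 26.25
tool_pos: [0.4332, -0.2179, 0.3035]
eef_rot: [3.138, 0.001, 1.571]
wrist_force: [1.0, 1.0, -1.2]
grip_width: 0.0447
grasp_force: 41.3
time_s: 26.75
tool_pos: [0.4429, -0.0433, 0.3004]
eef_rot: [-3.14, -0.002, 1.581]
wrist_force: [0.0, 0.5, 0.1]
grip_width: 0.0449
grasp_force: 41.2
time_s: 27.25
tool_pos: [0.4427, 0.1251, 0.3008]
eef_rot: [3.142, -0.0, 1.58]
wrist_force: [0.7, -0.9, -0.5]
grip_width: 0.0448
grasp_force: 41.2
time_s: 27.75
tool_pos: [0.4199, 0.294, 0.3008]
eef_rot: [3.141, -0.001, 1.579]
wrist_force: [-0.9, 0.6, -1.1]
grip_width: 0.0442
grasp_force: 41.2
time_s: 28.25
tool_pos: [0.4214, 0.289, 0.2421]
eef_rot: [3.14, -0.001, 1.57]
wrist_force: [0.2, 0.5, -1.6]
grip_width: 0.045
grasp_force: 41.2
```

```bash
python3 -m creep '[0.15,0,1,0,0.15,0,2,0,0.15,0,3,0,0.15,0,3.8,0,0.15,0,4.2,0]'; python3 -m creep '[0,0,0.25,0,0,0,0.5,0,0,0,0.75,0,0,0,0.85,0,0,0,0.85,0]'; python3 -m creep '[0,0,0.1,0,0,0,0.2,0,0,0,0.2,0]'
```

```text
time_s: 28.75
tool_pos: [0.4202, 0.2912, 0.1981]
eef_rot: [-3.14, 0.001, 1.572]
wrist_force: [0.7, -0.8, -0.9]
grip_width: 0.0448
grasp_force: 41.2
time_s: 29.25
tool_pos: [0.4204, 0.2914, 0.1907]
eef_rot: [3.142, -0.0, 1.572]
wrist_force: [-0.4, 0.8, -1.1]
grip_width: 0.0448
grasp_force: 41.2
time_s: 29.55
tool_pos: [0.4207, 0.2913, 0.1895]
eef_rot: [-3.141, -0.001, 1.572]
wrist_force: [-1.4, -0.3, 7.1]
grip_width: 0.045
grasp_force: 41.9
```

```bash
python3 -m creep '[0,0,-0.1,0,0,0,-0.1,0,0,0,-0.1,0,0,0,-0.1,0]' 7; python3 -m creep '[0,0,-2,0,0,0,-5,0,0,0,-8,0,0,0,-11,0,0,0,-11,0]'; python3 -m creep '[-4.5,0.5,0,0,-9,1,0,0,-13.5,1.4,0,0,-16,1.7,0,0,-16,1.7,0,0]' 8.5;python3 -m creep '[-4.5,0.1,0,0,-9,0.2,0,0,-13.5,0.4,0,0,-16,0.5,0,0,-16,0.5,0,0]';python3 -m creep '[-4.5,0,0,0,-9,-0.2,0,0,-13.5,-0.4,0,0,-16,-0.5,0,0,-16,-0.5,0,0]'; python3 -m creep '[-4.5,-0.6,0,0,-9,-1.2,0,0,-13.5,-1.8,0,0,-16,-2.3,0,0,-16,-2.3,0,0]'
python3 - <<'E'
from h import *
print(manip.get_obs()["tool_pos"],manip.get_obs()["joints"].round(2))
s=grab("scene",2)
cv2.imwrite("pics/k.png",cv2.resize(s[140:440,185:485,::-1].astype(np.uint8),(600,600),interpolation=2))
E
```

```text
time_s: 29.95
tool_pos: [0.4204, 0.2914, 0.1896]
eef_rot: [-3.142, 0.0, 1.572]
wrist_force: [0.5, -0.1, -0.5]
grip_width: 0.07
grasp_force: 0.0
time_s: 30.45
tool_pos: [0.4218, 0.2916, 0.3028]
eef_rot: [3.137, -0.005, 1.572]
wrist_force: [0.2, -0.1, 0.2]
grip_width: 0.0701
grasp_force: 0.0
time_s: 30.95
tool_pos: [0.4373, 0.1275, 0.2993]
eef_rot: [-3.141, 0.0, 1.565]
wrist_force: [0.2, -0.1, -0.5]
grip_width: 0.0848
grasp_force: 0.0
time_s: 31.45
tool_pos: [0.4426, -0.0313, 0.2995]
eef_rot: [3.141, 0.001, 1.566]
wrist_force: [0.7, 0.2, 0.6]
grip_width: 0.085
grasp_force: 0.0
time_s: 31.95
tool_pos: [0.438, -0.1907, 0.2996]
eef_rot: [3.141, 0.002, 1.568]
wrist_force: [-0.2, 0.7, -1.0]
grip_width: 0.085
grasp_force: 0.0
time_s: 32.45
tool_pos: [0.415, -0.3503, 0.2994]
eef_rot: [-3.141, 0.002, 1.569]
wrist_force: [-0.5, 0.7, -0.3]
grip_width: 0.085
grasp_force: 0.0
[ 0.41501739 -0.35026687  0.29937445] [-0.04  0.5   0.88  1.99 -0.5   0.88  1.12]
```

View pics/k.png

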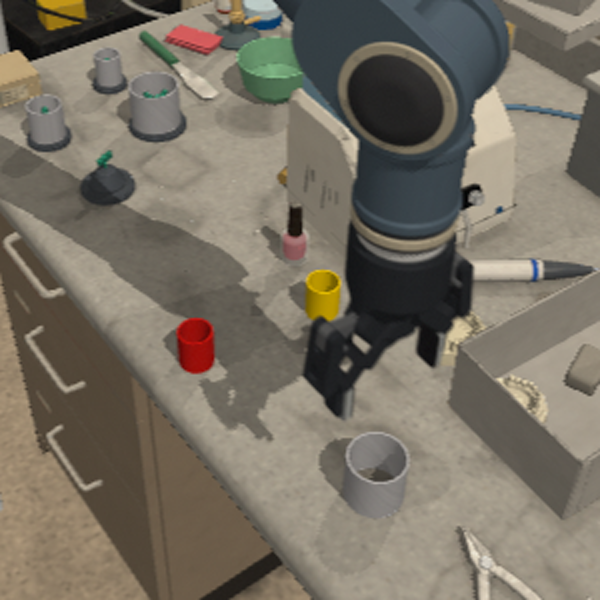

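Medium (45,122) is home too. The large ring stands at (376,475), and the bottle and the red and yellow look-alikes are untouched.

```bash
python3 -m creep '[-0.15,0,4,0,-0.15,0,8,0,-0.15,0,11,0,-0.15,0,11.8,0,-0.15,0,11.8,0]'; python3 -m creep '[0,0,0,0,0,0,0,0,0,0,0,0,0,0,0,0,0,0,0,0]' 4.3 25; python3 -m creep '[0,0,0,0,0,0,0,-0.15,0,0,0,-0.3,0,0,0,-0.45,0,0,0,-0.6]' 8.5; python3 -m creep '[0,0,0,-0.15,0,0,0,-0.3,0,0,0,-0.45,0,0,0,-0.6,0,0,0,-0.75]'; python3 -m creep '[0,0,0,-0.15,0,0,0,-0.22,0,0,0,-0.22]'; python3 -m creep '[0,0,0,0,0,0,0,0,0,0,0,0,0,0,0,0,0,0,0,0]' 4.3 40
```

```text
time_s: 33.05
tool_pos: [0.4158, -0.3483, 0.1807]
eef_rot: [-3.14, -0.002, 1.574]
wrist_force: [0.5, -0.9, 0.1]
grip_width: 0.085
grasp_force: 0.0
time_s: 33.55
tool_pos: [0.4156, -0.3505, 0.1833]
eef_rot: [3.139, 0.0, 1.572]
wrist_force: [-0.6, 1.2, 5.9]
grip_width: 0.054
grasp_force: 25.8
time_s: 34.05
tool_pos: [0.4152, -0.3503, 0.1822]
eef_rot: [3.141, 0.001, 2.178]
wrist_force: [-0.5, -0.4, -0.6]
grip_width: 0.0853
grasp_force: 0.0
time_s: 34.55
tool_pos: [0.4151, -0.3503, 0.1821]
eef_rot: [-3.141, 0.001, 2.928]
wrist_force: [0.1, 0.0, -0.0]
grip_width: 0.0851
grasp_force: 0.0
time_s: 34.85
tool_pos: [0.415, -0.3505, 0.1822]
eef_rot: [-3.141, 0.001, 3.141]
wrist_force: [0.8, 0.0, -0.1]
grip_width: 0.0848
grasp_force: 0.0
time_s: 35.35
tool_pos: [0.4152, -0.3504, 0.1821]
eef_rot: [-3.141, 0.0, 3.141]
wrist_force: [-1.4, 0.6, 4.7]
grip_width: 0.0531
grasp_force: 41.9
```

```bash
python3 -m creep '[0,0,0,0,0,0,-2,0,0,0,-6,0,0,0,-10,0,0,0,-12,0]'; python3 -m creep '[-0.8,4.5,0,0,-1.6,9,0,0,-2.2,13.5,0,0,-2.5,17,0,0,-2.5,17,0,0]'; python3 -m creep '[0,4.5,0,0,0,9,0,0,0,13.5,0,0,0,17,0,0,0,17,0,0]'; python3 -m creep '[0.2,4.5,0,0,0.4,9,0,0,0.6,13.5,0,0,0.8,17,0,0,0.8,17,0,0]';python3 -m creep '[0,0,3,0,0,0,5.5,0,0,0,6,0,0,0,6,0,0,0,6,0]'
```

```text
time_s: 35.85
tool_pos: [0.4155, -0.3506, 0.3043]
eef_rot: [-3.139, 0.003, 3.141]
wrist_force: [-0.1, -0.6, -1.8]
grip_width: 0.0534
grasp_force: 42.6
time_s: 36.35
tool_pos: [0.4405, -0.1748, 0.3009]
eef_rot: [3.138, -0.002, -3.133]
wrist_force: [-0.4, 0.4, -1.0]
grip_width: 0.0527
grasp_force: 42.6
time_s: 36.85
tool_pos: [0.44, -0.0061, 0.3013]
eef_rot: [3.14, -0.001, -3.134]
wrist_force: [-0.7, -0.1, -1.1]
grip_width: 0.0531
grasp_force: 42.8
time_s: 37.35
tool_pos: [0.432, 0.1637, 0.3015]
eef_rot: [3.14, 0.001, -3.135]
wrist_force: [-0.4, -0.2, -0.9]
grip_width: 0.0535
grasp_force: 42.9
time_s: 37.85
tool_pos: [0.4327, 0.1592, 0.2424]
eef_rot: [3.141, 0.001, 3.14]
wrist_force: [-0.3, 0.6, -1.0]
grip_width: 0.0532
grasp_force: 42.9
```

```bash
python3 -m creep '[0.05,0.1,1,0,0.05,0.1,2,0,0.05,0.1,3,0,0.05,0.1,3.8,0,0.05,0.1,4.2,0]'; python3 -m creep '[0,0,0.25,0,0,0,0.5,0,0,0,0.75,0,0,0,0.85,0,0,0,0.85,0]'; python3 -m creep '[0,0,0.1,0,0,0,0.15,0,0,0,0.15,0]'
```

```text
time_s: 38.35
tool_pos: [0.4312, 0.1607, 0.1985]
eef_rot: [-3.141, -0.002, -3.141]
wrist_force: [0.0, -0.1, -1.5]
grip_width: 0.0532
grasp_force: 42.9
time_s: 38.85
tool_pos: [0.4315, 0.1608, 0.1912]
eef_rot: [3.141, -0.0, -3.141]
wrist_force: [0.4, 0.6, -0.3]
grip_width: 0.053
grasp_force: 42.9
time_s: 39.15
tool_pos: [0.4316, 0.1609, 0.1901]
eef_rot: [3.141, 0.0, -3.141]
wrist_force: [-0.0, -0.3, 2.8]
grip_width: 0.0531
grasp_force: 43.2
```

```bash
python3 -m creep '[0,0,0,0,0,0,0,0,0,0,0,0,0,0,0,0]' 8; python3 -m creep '[0,0,-2,0,0,0,-5,0,0,0,-8,0,0,0,-12,0,0,0,-14,0]'; python3 -m creep '[0,-4.5,0,0,-1,-9,0,0,-1.5,-13.5,0,0,-2,-18,0,0,-2,-21,0,0]';python3 -m creep '[0,-4.5,0,0,0,-8,0,0,0,-8,0,0]'
python3 - <<'E'
from h import *
s=grab("scene",3);t=grab("top",3)
a=cv2.resize(s[140:260,185:335,::-1],(450,360),interpolation=2);b=cv2.resize(t[220:310,180:292,::-1],(448,360),interpolation=2)
cv2.imwrite("pics/l.png",np.hstack([a[:,:400],b[:,:400]]).astype(np.uint8))
for k,c,D,h in[("g",(.549,.236),.064,.063),("s",(.546,.357),.036,.05),("m",(.421,.29),.045,.054),("l",(.432,.16),.054,.058)]: print(k,rim(t,"top",c,D,h))
print(manip.get_obs()["wrist_force"])
E
```

```text
time_s: 39.55
tool_pos: [0.4315, 0.1608, 0.1896]
eef_rot: [3.142, -0.0, -3.141]
wrist_force: [0.2, 0.4, -0.4]
grip_width: 0.0802
grasp_force: 0.0
time_s: 40.05
tool_pos: [0.432, 0.1609, 0.3326]
eef_rot: [3.139, 0.004, -3.142]
wrist_force: [0.6, 0.3, -0.2]
grip_width: 0.0798
grasp_force: 0.0
time_s: 40.55
tool_pos: [0.4515, -0.0523, 0.3299]
eef_rot: [-3.141, 0.001, 3.138]
wrist_force: [-0.8, -0.1, -1.0]
grip_width: 0.0801
grasp_force: 0.0
time_s: 40.85
tool_pos: [0.4508, -0.134, 0.33]
eef_rot: [-3.139, 0.001, 3.133]
wrist_force: [0.0, 0.2, -0.4]
grip_width: 0.0797
grasp_force: 0.0
g (array([0.54937388, 0.22857857]), np.float64(0.05954895563605887), np.int64(41))
s (array([0.54599303, 0.36063741]), np.float64(0.025606596144016554), np.int64(61))
m (array([0.4217968 , 0.27547697]), np.float64(0.03650943135903947), np.int64(55))
l (array([0.4337176 , 0.14968451]), np.float64(0.04863495479682823), np.int64(50))
[-0.33211222 -0.1924691  -0.38516241]
```

View pics/l.png

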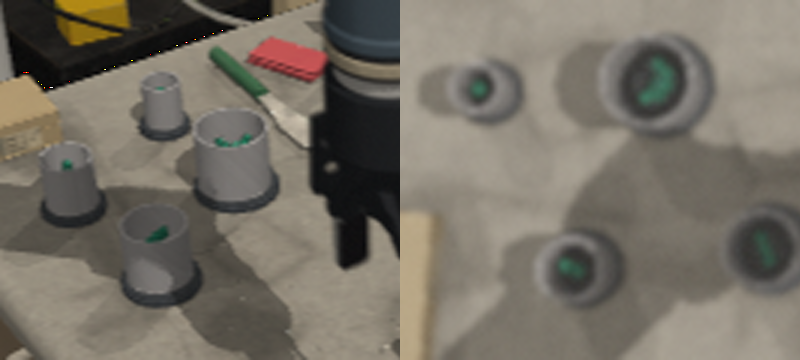

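All four rings stand flat on their own formers: small (160,105), giant (235,155), medium (72,185) and large (160,250) in the left view, each with its wax inside. Handing in.

```bash
python3 -c "
from rig import manip;print(manip.finish_job())"
```

```text
the job is handed in; nothing more can be done
None
```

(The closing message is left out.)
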